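# Stow a jar in a click-down holder

## Task

Put the glass jar away in the cup of the twin click-down holder that is beside its carrying loop: with that cup's seat standing up (if somebody left it locked down, click it once so that it comes up), nest the jar's tapered foot in the seat, let go and let it settle there. Then press the jar down until the seat clicks and stays locked down, and leave it so, upright, with your hand off; feel its height again if you are not sure which way it clicked. Leave the peg tub and the soap dish where they are.

Things in the scene. Friction and masses are not known exactly. Their poses are not given: they have to be found in the camera images.
- holder: twin click-down holder, fixed: white block 220 x 110 x 28 mm, origin at the centre of its underside on the shelf, x along its length to the end with the carrying loop (reaches 144 mm from the origin, 22 mm high), z up. On it two alike cups, axes at x = +55 and -55 mm: a grey guard collar (diameter 92 outside, 80 inside, top 58 mm above the shelf) round a sprung white seat.
- flange_up (a point): fixed point on the axis of the cup beside the loop, 94 mm above the shelf: centre of its seat's flange (flat ring, diameter 76 outside, 57 inside) when UP. Flange top is at 73 mm when LOCKED DOWN. At the start one cup's seat is UP and the other LOCKED DOWN; which is random and not reported. Empty, it yields to about 6 N from UP, 7.5 N from LOCKED DOWN; a jar in it takes off about 2 N. In the flange a cone, 57 mm wide, narrows to 37 at a flat floor 24 mm below.
- flange_stop (a point): fixed point on the same axis, 60 mm above the shelf: flange top with the seat pressed to its stop (cone floor then at 36 mm), 34 mm below UP; takes 10 to 13 N. A press to within 3 mm of the stop, held a moment, and release switches UP to LOCKED DOWN, or LOCKED DOWN to UP (rises within 0.5 s). Shorter presses may not. Press anywhere on the flange, or on the lid of a jar standing in the seat.
- jar: the small glass jar with an aluminium twist lid, closed, about 180 g, standing upright on the shelf. Origin: centre of its underside, z up. Round: foot diameter 34 at the bottom widening to 54 at 24 mm height, straight glass side of diameter 54 from 24 to 56 mm, lid of diameter 52 from 56 mm to the flat top at 69 mm. In the seat its underside rests on the seat's floor, with about 1.5 mm of play all round; it finds the centre by itself when let down up to about 6 mm off.
- peg_tub: bystander: orange round tub of wooden pegs, diameter 124, height 85 mm, pegs up to about 110 mm. Origin: centre of its underside.
- soap_dish: bystander: round white ceramic soap dish with a bar of soap, diameter 110, height 30 mm. Origin: centre of its underside.
Things that resemble listed ones, but are neither listed nor needed, are in the scene too. Of the things that look like the jar, the middle-sized one is meant.

How it is judged:
By the outcome, as a careful person would: the job done as asked, in the order asked, and still so for the second after the job is handed in, with the robot touching nothing.
It also fails if it takes over 61 s, if anything falls off the work surface, if the arm or the gripper's body presses on something with over 40 N, if the wrist force passes 120 N, or if a joint passes its speed limit or range.

## Robot

A 6-joint arm with a two-finger parallel gripper is mounted at the origin on the work surface. World frame = base frame: x ahead of the robot, y to its left, z up, the work surface at z = 0. Lengths are in m, angles in rad, forces in N, time in s.
With the tool pointing down it reaches from about 0.375 to 0.9 m from the base axis. Payload 3.1 kg.
Tool frame: the origin (TCP) lies midway between the tips of the shut fingers; the grasp point (between the pads) lies 19 mm behind it; x points along the fingers, z is the direction in which the jaws open and shut, and the axes are right-handed (so a half turn about x gives the same grasp; the last joint's range is limited). The gripper opens to 85 mm and grips with 20 to 120 N. Pads are 22 mm wide; open, the fingers measure 114 mm over their backs; the gripper's body (76 mm by 85 mm) begins 54 mm behind the grasp point. The pads swing forward as they close: fully open they stand 13 mm farther back than shut.
Start: joints at [-1.411, 0.527, 1.433, -0, 1.181, -0.178], TCP at [0.208, -0.589, 0.231] pointing down, gripper open.
Joint ranges: [-3.08, 3.08], [-0.75, 2.2], [0.22, 2.44], [-1.43, 4.57], [0, 2.65], [-2.85, 2.85]. Speed limits (rad/s): [2.79, 2.79, 3.14, 3.14, 3.14, 3.14].

## Interface

Orientations are given as a unit quaternion [x, y, z, w].
In Python, from station import status, snapshot, camera_params, ticket gives the robot as it stands.
- The arm moves only by the tool arm_command, never from a script. Its argument "series" is a list that holds one entry, the list of rows, each a list of 4 numbers: the shift along the tool's x, y, z in mm, then the turn about the tool's x in rad. A call has 1 to 10 rows; each row shifts and turns the commanded pose from where the row before left it, along the tool's axes as they then stand; what a row does not reach is not made up. A row lasts 1/10 s, in which the tool goes at most 50 mm and 8.59 degrees, less where a joint would pass 70% of its speed; a pose out of reach is approached as far as the arm can. A call is refused whole if a number of a shift passes 50 or a number of a turn 0.15, either way. A call with a gripper value outside its range is refused whole. "jaw" is the opening in per cent of the stroke, from 0 (shut) to 100 (fully open), set as the call begins (left out, the last holds). The fingers move at their own pace and stop on an object; "force" is the grip in N (left out, the last holds). Time passes only in rows, so rows that do not move let the fingers close. It gives the time, the measured TCP pose, the force and the opening at its end, in the units of the state.
- status.sense(): the state, without advancing time (a new reading comes with each control period).
- snapshot(name): name is "side" or "top" or "wrist"; returns the picture (420x560x3 uint8, red, green, blue); there is no depth.
- camera_params(name): a dict with "fovy" (degrees; the focal length in pixels is half the picture's height over the tangent of half this angle, whatever the lens; pixels are square), "cx", "cy" (the principal point, pixels), "k1" (the pictures are not rectified: a ray, as slopes to the right and down, at radius r is drawn at 1 + k1 r^2 times it, then the intrinsics apply), "extrinsics" (4x4, takes a point from camera to world coordinates); the wrist camera has in their place "mount" (4x4, takes a point from camera to tool coordinates, whose origin is the TCP and whose axes are the tool frame's). Camera axes: x right, y down, z forward; pixel columns grow to the right and rows downward; lengths in m; the calibration is good to about 2 mm. A picture is of the moment at which its call begins: read the wrist's pose just before it. camera_params takes no time and is no camera call.
- ticket.sign_off(): hands the job in, once; it reports no verdict.
The state is a dict: "t": time; "q": joint angles; "qd": joint speeds; "tau": joint torques, N m; "tcp_pos": TCP position; "tool_rot": TCP orientation; "force": force on the tool from outside, world axes, zero at the start; "ft_torque": the same for the moment, N m; "finger_gap": opening from 0.0 (shut) to 1.0 (fully open).
Only numpy, scipy, OpenCV 4.12 (cv2) and the standard library are available. Lean on these libraries where they do the work, as an engineer would, in place of code of your own. Each camera call takes 0.05 s, during which the arm holds its last target. There are 200 camera calls.

## Working session

There is one attempt and no reset: what is moved stays moved. The work goes in short steps, Python scripts to look and compute and a tool call to move; the robot and the scene stay as the last step left them, time stands still between calls to the robot, and variables do not carry over. Pictures are saved under pics/ and viewed, about 8 in all and at most 12, crops included, and the job is handed in when it is done.

Besides the shell and the picture viewer there is one more tool, called after "Call:" as a command line: name --argument value ..., lists and objects as JSON in quotes. arm_command: Moves the arm, as the interface text tells. Its arguments: {"type":"object","properties":{"series":{"type":"array"},"jaw":{"type":"number"},"force":{"type":"number"}},"required":["series"]}

```bash
ls; mkdir -p pics; cat > h.py <<'E'
import numpy as np, cv2
from scipy.spatial.transform import Rotation as R
from station import status, snapshot, camera_params
def ext(name,s=None):
    p=camera_params(name)
    if name!='wrist': return p,np.array(p['extrinsics'])
    T=np.eye(4);T[:3,:3]=R.from_quat(s['tool_rot']).as_matrix();T[:3,3]=s['tcp_pos']
    return p,T@np.array(p['mount'])
def ray(name,uv,s=None):
    p,E=ext(name,s);f=210/np.tan(np.radians(p['fovy'])/2)
    d=(np.array(uv,float)-[p['cx'],p['cy']])/f
    x=d.copy()
    for _ in range(30): x=d/(1+p['k1']*(x@x))
    return E[:3,3],E[:3,:3]@np.r_[x,1]
def onz(name,uv,z,s=None):
    o,d=ray(name,uv,s);return o+d*(z-o[2])/d[2]
def tri(r1,r2):
    (a,u),(b,v)=r1,r2
    t=np.linalg.lstsq(np.c_[u,-v],b-a,rcond=None)[0]
    P,Q=a+u*t[0],b+v*t[1];return (P+Q)/2,np.linalg.norm(P-Q)
def shot(name,fn):
    s=status.sense();im=snapshot(name);cv2.imwrite('pics/'+fn,im[:,:,::-1]);return s,im
E
python3 - <<'E'
from h import *
s,_=shot('top','top1.png');shot('side','side1.png')
print(s);print(camera_params('top'),camera_params('wrist'))
E
```

```text
pics
{'t': 0.0, 'q': array([-1.41048072e+00,  5.28444964e-01,  1.43391657e+00, -8.46070812e-06,
        1.18140051e+00, -1.78514796e-01]), 'qd': array([-0.00122458, -0.00092319,  0.00190023,  0.00099748,  0.00117016,
       -0.00091198]), 'tau': array([ 2.35970577e-05, -4.42355382e+01, -1.78029281e+01, -9.57475004e-05,
        8.43898393e-03,  6.19093555e-06]), 'tcp_pos': array([ 0.20763961, -0.58873328,  0.23034211]), 'tool_rot': array([ 0.40908294,  0.57768443, -0.4079923 ,  0.5766057 ]), 'force': array([ 0.10719717, -0.35944277,  0.23141716]), 'ft_torque': array([-0.08187131,  0.02057589, -0.0034098 ]), 'finger_gap': 0.9964586683375829}
{'fovy': 57.618254223726105, 'cx': 280.90172795498694, 'cy': 209.20425498933082, 'k1': -0.0399516084299222, 'extrinsics': array([[ 0.0422388 , -0.97756919,  0.20633554,  0.43917476],
       [-0.99909588, -0.04232567,  0.00399515,  0.02573372],
       [ 0.00482776, -0.20631774, -0.97847314,  0.80724307],
       [ 0.        ,  0.        ,  0.        ,  1.        ]])} {'fovy': 69.06231924944787, 'cx': 277.7573875226192, 'cy': 205.6613696664135, 'k1': -0.06296339097494201, 'mount': array([[ 5.18506031e-04, -2.80260195e-01,  9.59923932e-01,
        -1.42042926e-01],
       [ 3.95393697e-04, -9.59923928e-01, -2.80260407e-01,
         7.14287155e-02],
       [ 9.99999787e-01,  5.24864584e-04, -3.86913232e-04,
         1.08504433e-03],
       [ 0.00000000e+00,  0.00000000e+00,  0.00000000e+00,
         1.00000000e+00]])}
```

View pics/top1.png

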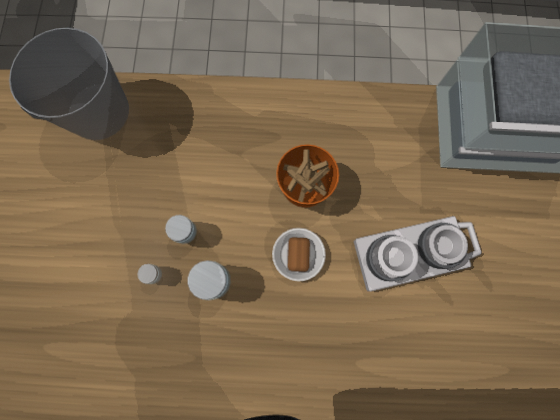

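View pics/side1.png

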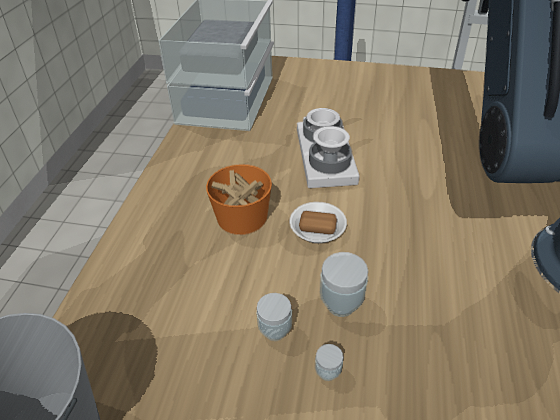

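The pictures show three jar-like things in the top view: small (149,274), middle (180,229) and large (208,280). I take the middle one. The holder is at about (418,253), with its loop at (472,240). The cup beside the loop, (444,245), looks locked down, and the other one, (395,257), looks up.

```bash
python3 - <<'E'
from h import *
im=cv2.imread('pics/top1.png');hsv=cv2.cvtColor(im,cv2.COLOR_BGR2HSV)
b=im.astype(int)
m=((b[:,:,0]-b[:,:,2]>-8)&(hsv[:,:,2]>95)).astype(np.uint8)*255
m[:150]=0
for z,(x0,x1,y0,y1) in {0.069:(160,200,205,250),0.05:(130,165,255,295),0.1:(180,235,255,310)}.items():
    k=np.zeros_like(m);k[y0:y1,x0:x1]=m[y0:y1,x0:x1]
    c=max(cv2.findContours(k,0,1)[0],key=cv2.contourArea);(u,v),r=cv2.minEnclosingCircle(c)
    P=onz('top',(u,v),z);print('jar',z,(u,v),r,P,'diam',2*np.linalg.norm(P-onz('top',(u+r,v),z)))
k=np.zeros_like(m);k[205:300,345:490]=m[205:300,345:490]
# cups: Hough on gray
crop=cv2.resize(im[200:300,340:490],None,fx=5,fy=5,interpolation=cv2.INTER_CUBIC)
j=cv2.resize(im[195:315,120:240],None,fx=4,fy=4,interpolation=cv2.INTER_CUBIC)
out=np.zeros((500+0,750,3),np.uint8);out[:500,:750]=crop
cv2.imwrite('pics/crop1.png',out);cv2.imwrite('pics/crop2.png',j)
for n,uv,z in (('tub',(308,175),.085),('dish',(299,255),.03),('cupU',(395,257),.094),('cupD',(445,245),.073)):print(n,onz('top',uv,z))
E
```

```text
jar 0.069 (179.26315307617188, 228.19737243652344) 13.911584854125977 [0.54825782 0.22602283 0.069     ] diam 0.05468098076745749
jar 0.05 (148.5, 273.5) 10.12432861328125 [0.45857082 0.28335426 0.05      ] diam 0.040073649489783675
jar 0.1 (207.5, 279.5) 20.408430099487305 [0.45148695 0.15695481 0.1       ] diam 0.07459733760236707
tub [ 0.66266318 -0.02179505  0.085     ]
dish [ 0.50970595 -0.01182648  0.03      ]
cupU [ 0.50753494 -0.18841233  0.094     ]
cupD [ 0.53669123 -0.29333701  0.073     ]
```

View pics/crop1.png

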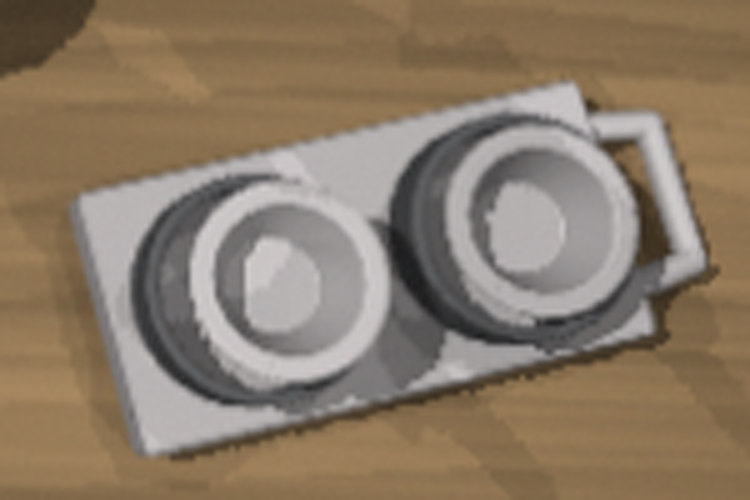

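View pics/crop2.png

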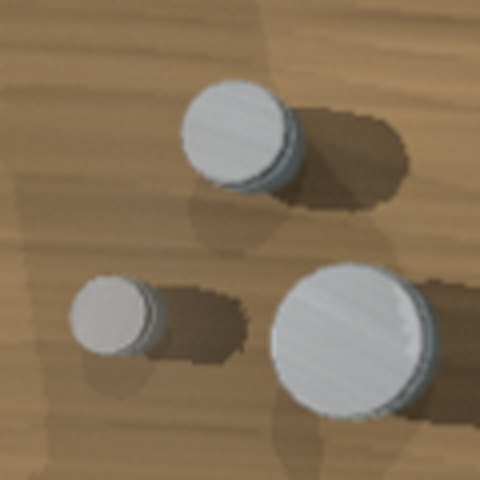

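Crop 1 shows the loop at (700,200) in crop pixels. The seat beside it is centred at (541,222) and the far seat at (289,287). Crop 2 confirms the middle-sized jar, with its lid centre at (178.5,228).

```bash
python3 - <<'E'
from h import *
g=lambda x,y:(340+x/5,200+y/5)
C=[onz('top',g(*p),.028)[:2] for p in ((75,203),(578,84),(658,340),(145,455))]
print(C,[np.linalg.norm(C[i]-C[(i+1)%4]) for i in range(4)])
o=sum(C)/4
a=(C[1]+C[2]-C[0]-C[3]);a/=np.linalg.norm(a)
print('origin',o,'dir',a,'cup block-based',o+.055*a, 'other',o-.055*a)
for z1,z2 in ((.073,.094),(.094,.073)):
    P=onz('top',g(541,222),z1);Q=onz('top',g(289,287),z2)
    print(z1,z2,P,Q,np.linalg.norm((P-Q)[:2]), 'diam',np.linalg.norm(onz('top',g(638,222),z1)-onz('top',g(444,222),z1)),np.linalg.norm(onz('top',g(388,287),z2)-onz('top',g(189,287),z2)))
E=R.from_quat
s=status.sense();print(R.from_quat(s['tool_rot']).as_matrix().round(3))
E
```

```text
[array([ 0.54418844, -0.1260479 ]), array([ 0.60307999, -0.33820587]), array([ 0.49748889, -0.36628977]), array([ 0.4436542 , -0.15466928])] [np.float64(0.22017997613271287), np.float64(0.1092620035954781), np.float64(0.2183607257032135), np.float64(0.10452902857567466)]
origin [ 0.52210288 -0.2463032 ] dir [ 0.25706361 -0.96639449] cup block-based [ 0.53624138 -0.2994549 ] other [ 0.50796438 -0.19315151]
0.073 0.094 [ 0.53811633 -0.29972338  0.073     ] [ 0.50699707 -0.19367797  0.094     ] 0.11051714046430988 diam 0.076918855846028 0.07511238641093203
0.094 0.073 [ 0.53528652 -0.29041502  0.094     ] [ 0.50899397 -0.2001381   0.073     ] 0.09402776606954147 diam 0.07471890866461038 0.07732391874896445
[[-0.     0.943  0.332]
 [ 0.002  0.332 -0.943]
 [-1.     0.    -0.002]]
```

Call:
arm_command --series '[[[0, 40, -16, 0], [0, 40, -16, 0], [0, 40, -16, 0], [0, 40, -16, 0], [0, 40, -16, 0], [0, 40, -16, 0], [0, 40, -16, 0], [0, 40, -16, 0], [0, 40, -16, 0], [0, 40, -16, 0]]]' --jaw 65

```text
t: 1.1
tcp_pos: [0.5327, -0.304, 0.2309]
tool_rot: [0.409, 0.577, -0.409, 0.577]
force: [0.3, 0.3, 0.2]
finger_gap: 0.653
```

Call:
arm_command --series '[[[30, 3, -2, 0], [30, 3, -1, 0], [30, 0, 0, 0], [25, 0, 0, 0], [10, 0, 0, 0], [0, 0, 0, 0]]]'

```text
t: 1.7
tcp_pos: [0.5355, -0.3, 0.1045]
tool_rot: [0.409, 0.579, -0.408, 0.576]
force: [-0.2, -0.4, -0.3]
finger_gap: 0.651
```

```bash
python3 - <<'E'
from h import *
s,_=shot('wrist','w1.png');print(s['tcp_pos'],s['force'])
P,E=ext('wrist',s);f=210/np.tan(np.radians(P['fovy'])/2)
for p in ((.537,-.2996,.073),):
    c=np.linalg.inv(E)@np.r_[p,1];x=c[:2]/c[2];print(x*(1+P['k1']*x@x)*f+[P['cx'],P['cy']])
E
```

```text
[ 0.53545121 -0.29998152  0.10454721] [-0.17515528 -0.357786   -0.28933126]
[276.51937657 235.68752032]
```

View pics/w1.png

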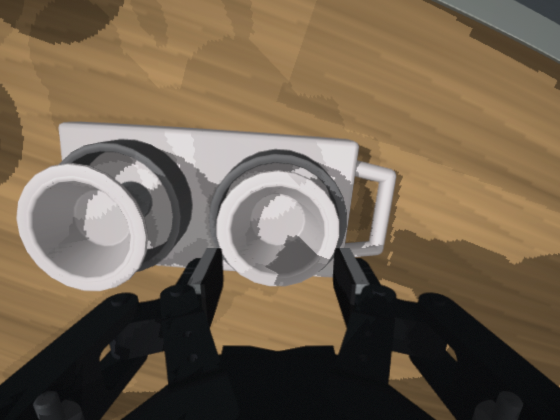

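The wrist view shows the loop cup's seat, lower than the other, with its flange centred at about (278,228). The prediction was (276,236).

```bash
python3 - <<'E'
from h import *
s=status.sense();M=R.from_quat(s['tool_rot']).as_matrix()
for uv in ((278,228),(216,228),(340,228),(278,170),(278,286)):
  p=onz('wrist',uv,.073,s);print(uv,p,M.T@(p-s['tcp_pos'])*1000)
E
```

```text
(278, 228) [ 0.54250056 -0.2998138   0.073     ] [33.02444253  6.10218418  1.16777151]
(216, 228) [ 0.5298131 -0.2640127  0.073    ] [ 33.05612143   6.0301529  -36.81490735]
(340, 228) [ 0.5551095  -0.33562152  0.073     ] [32.99281662  6.09796947 39.1306107 ]
(278, 170) [ 0.57616795 -0.28793098  0.073     ] [33.00738796 41.80503637  1.14573861]
(278, 286) [ 0.5045624  -0.31320475  0.073     ] [ 33.04366002 -34.12989282   1.19332388]
```

Call:
arm_command --series '[[[10, 3, 1, 0], [8, 0, 0, 0], [5, 0, 0, 0], [3, 0, 0, 0], [3, 0, 0, 0], [0, 0, 0, 0]]]'

```text
t: 2.35
tcp_pos: [0.5394, -0.3006, 0.077]
tool_rot: [0.409, 0.577, -0.409, 0.577]
force: [-1.1, -0.2, -0.3]
finger_gap: 0.649
```

Call:
arm_command --series '[[[3, 0, 0, 0], [2, 0, 0, 0], [2, 0, 0, 0], [2, 0, 0, 0], [0, 0, 0, 0]]]'

```text
t: 2.85
tcp_pos: [0.5397, -0.3008, 0.069]
tool_rot: [0.409, 0.577, -0.409, 0.577]
force: [-1.4, 1.2, 4.9]
finger_gap: 0.65
```

Call:
arm_command --series '[[[2, 0, 0, 0], [2, 0, 0, 0], [2, 0, 0, 0], [2, 0, 0, 0], [1, 0, 0, 0], [0, 0, 0, 0], [0, 0, 0, 0]]]'

```text
t: 3.55
tcp_pos: [0.5397, -0.3008, 0.0607]
tool_rot: [0.408, 0.577, -0.409, 0.577]
force: [-1.7, 1.6, 8.5]
finger_gap: 0.651
```

Call:
arm_command --series '[[[2, 0, 0, 0], [2, 0, 0, 0], [1, 0, 0, 0], [0, 0, 0, 0], [0, 0, 0, 0]]]'

```text
t: 4.05
tcp_pos: [0.5397, -0.3008, 0.0559]
tool_rot: [0.408, 0.577, -0.409, 0.577]
force: [-1.4, 1.5, 10.3]
finger_gap: 0.649
```

Call:
arm_command --series '[[[1, 0, 0, 0], [1, 0, 0, 0], [0, 0, 0, 0], [0, 0, 0, 0]]]'

```text
t: 4.45
tcp_pos: [0.5398, -0.3008, 0.0558]
tool_rot: [0.408, 0.577, -0.409, 0.578]
force: [-3.7, 2.5, 19.4]
finger_gap: 0.649
```

At the stop: the TCP no longer advances and the force rises to 19 N. Now I back off.

Call:
arm_command --series '[[[0, 0, 0, 0], [-10, 0, 0, 0], [-20, 0, 0, 0], [-30, 0, 0, 0], [-35, 0, 0, 0], [-30, 0, 0, 0], [-20, 0, 0, 0], [0, 0, 0, 0]]]'

```text
t: 5.25
tcp_pos: [0.5414, -0.3021, 0.2008]
tool_rot: [0.408, 0.574, -0.409, 0.58]
force: [1.0, -0.2, 0.2]
finger_gap: 0.648
```

```bash
python3 - <<'E'
from h import *
s,a=shot('wrist','w2.png');s2,b=shot('side','side2.png')
print(s['tcp_pos'],s['force'])
o=np.zeros((420,800,3),np.uint8);o[:,:560]=a[:,:,::-1];o[:240,560:]=cv2.resize(b[90:190,280:380,::-1],(240,240))
cv2.imwrite('pics/c3.png',o)
E
```

```text
[ 0.54143605 -0.30210092  0.20077936] [ 0.99147882 -0.23370699  0.18416241]
```

View pics/c3.png

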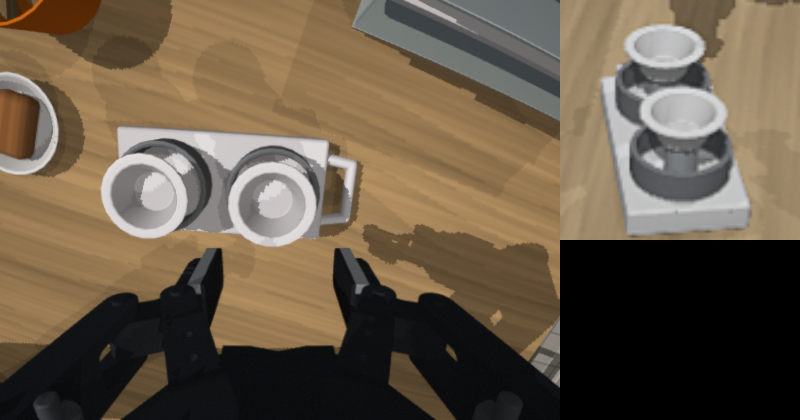

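Both seats are up now; the loop cup's flange is at about (273,203) in the wrist view. Next, over to the jar.

```bash
python3 - <<'E'
from h import *
s={'tool_rot':status.sense()['tool_rot'],'tcp_pos':np.array([.54143605,-.30210092,.20077936])}
a=[onz('wrist',uv,.094,s) for uv in ((229,203),(318,203),(273,160),(273,246))]
print((a[0]+a[1])/2,(a[2]+a[3])/2,np.linalg.norm(a[0]-a[1]),np.linalg.norm(a[2]-a[3]))
E
```

```text
[ 0.54162249 -0.29922933  0.094     ] [ 0.54001782 -0.29935261  0.094     ] 0.07550271897245568 0.07593068701795586
```

Call:
arm_command --series '[[[0, 15, -41, 0], [0, 15, -41, 0], [0, 15, -41, 0], [0, 15, -41, 0], [0, 15, -41, 0], [0, 15, -41, 0], [0, 15, -41, 0], [0, 15, -41, 0], [0, 15, -41, 0], [0, 15, -41, 0]]]' --jaw 100

```text
t: 6.35
tcp_pos: [0.5434, 0.1375, 0.1952]
tool_rot: [0.408, 0.578, -0.409, 0.576]
force: [0.3, 1.0, -0.1]
finger_gap: 1.004
```

Call:
arm_command --series '[[[10, 17, -41, 0], [10, 17, -41, 0], [0, 0, 0, 0], [0, 0, 0, 0]]]'

```text
t: 6.75
tcp_pos: [0.548, 0.2252, 0.175]
tool_rot: [0.406, 0.579, -0.409, 0.577]
force: [0.5, -0.5, 0.8]
finger_gap: 0.998
```

```bash
python3 - <<'E'
from h import *
s,im=shot('wrist','w3.png')
P,E=ext('wrist',s);f=210/np.tan(np.radians(P['fovy'])/2)
c=np.linalg.inv(E)@np.r_[.548,.2265,.069,1];x=c[:2]/c[2];print(s['tcp_pos'],x*(1+P['k1']*x@x)*f+[P['cx'],P['cy']])
E
```

```text
[0.54802193 0.22516749 0.17500375] [275.12661899 203.50392646]
```

View pics/w3.png

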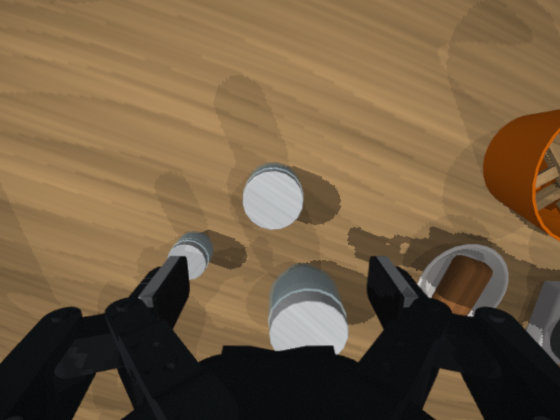

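The jar's lid is at about (273,198), against a prediction of (275,203).

```bash
python3 - <<'E'
from h import *
s=status.sense();M=R.from_quat(s['tool_rot']).as_matrix()
for uv in ((273,198),(243,198),(303,198)):
  p=onz('wrist',uv,.069,s);print(uv,p,M.T@(p-s['tcp_pos'])*1000)
E
```

```text
(273, 198) [0.55243713 0.22873522 0.069     ] [106.60884168   5.55683476  -3.02682371]
(243, 198) [0.54399782 0.25258977 0.069     ] [106.60878982   5.5486731  -28.33020918]
(303, 198) [0.56087836 0.20489963 0.069     ] [106.60886454   5.57313684  22.25932932]
```

Call:
arm_command --series '[[[30, 3, -2, 0], [35, 1, -1, 0], [35, 0, 0, 0], [30, 0, 0, 0], [14, 0, 0, 0], [5, 0, 0, 0], [0, 0, 0, 0]]]'

```text
t: 7.5
tcp_pos: [0.5528, 0.2279, 0.0283]
tool_rot: [0.409, 0.577, -0.409, 0.577]
force: [0.0, 0.2, -0.5]
finger_gap: 1.002
```

Call:
arm_command --series '[[[0, 0, 0, 0], [0, 0, 0, 0], [0, 0, 0, 0], [0, 0, 0, 0], [0, 0, 0, 0], [0, 0, 0, 0], [0, 0, 0, 0], [0, 0, 0, 0]]]' --jaw 0 --force 30

```text
t: 8.3
tcp_pos: [0.5534, 0.2291, 0.03]
tool_rot: [0.409, 0.576, -0.408, 0.578]
force: [-0.1, 0.4, 6.7]
finger_gap: 0.61
```

Call:
arm_command --series '[[[-5, 0, 0, 0], [-15, 0, 0, 0], [-30, 0, 0, 0], [-35, 0, 0, 0], [-35, 0, 0, 0], [-30, 0, 0, 0], [-20, 0, 0, 0], [0, 0, 0, 0], [0, 0, 0, 0]]]' --force 35

```text
t: 9.2
tcp_pos: [0.552, 0.2285, 0.1985]
tool_rot: [0.409, 0.577, -0.409, 0.577]
force: [-0.9, -0.5, -2.8]
finger_gap: 0.615
```

```bash
python3 - <<'E'
from h import *
s,a=shot('wrist','w4.png');s2,b=shot('side','side3.png');print(s['force'],s['finger_gap'],s['tcp_pos'])
o=np.zeros((420,800,3),np.uint8);o[:,:560]=a[:,:,::-1];o[:,560:]=cv2.resize(b[210:350,230:310,::-1],(240,420))
cv2.imwrite('pics/c4.png',o)
E
```

```text
[-0.93530414 -0.5135325  -2.75651321] 0.6149817818549738 [0.55195255 0.22851511 0.19853217]
```

View pics/c4.png

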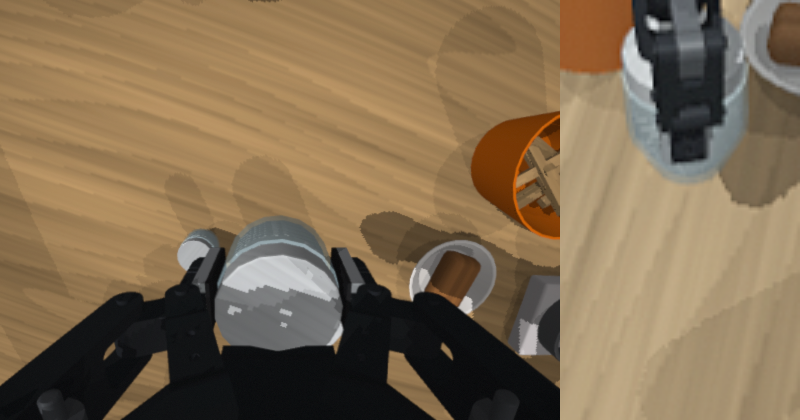

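The jar is held upright, its lid centred at about (279,303) between the pads. I'll work out its offset in the hand.

```bash
python3 - <<'E'
from h import *
im=cv2.imread('pics/w4.png');s=status.sense();s['tcp_pos']=np.array([.55195255,.22851511,.19853217]);M=R.from_quat(s['tool_rot']).as_matrix()
z=s['tcp_pos'][2]+.039
for uv in ((215,300),(344,300),(279.5,253),(279.5,300)):
  p=onz('wrist',uv,z,s);print(uv,(M.T@(p-s['tcp_pos'])*1000).round(1))
print(im[200:300:4,280].tolist())
# goal shift if jar y-offset zero
d=np.array([.540,-.2995,0])-s['tcp_pos'];print((M.T@d*1000).round(1))
E
```

```text
(215, 300) [-39.    3.  -23.4]
(344, 300) [-39.    3.   26.9]
(279.5, 253) [-39.1  23.2   1.7]
(279.5, 300) [-39.    3.1   1.7]
[[83, 121, 152], [82, 121, 151], [86, 128, 160], [82, 120, 150], [86, 100, 106], [92, 97, 95], [94, 93, 85], [97, 96, 89], [100, 98, 91], [106, 104, 97], [169, 164, 148], [102, 101, 99], [104, 103, 101], [105, 104, 102], [202, 199, 197], [198, 196, 193], [205, 205, 201], [207, 205, 203], [201, 199, 196], [203, 200, 199], [204, 201, 199], [200, 198, 196], [203, 202, 198], [129, 128, 126], [128, 127, 125]]
[ 199.  -186.1  494.1]
```

Call:
arm_command --series '[[[0, -8, 21, 0], [0, -15, 41, 0], [0, -15, 41, 0], [0, -15, 41, 0], [0, -15, 41, 0], [0, -15, 41, 0], [0, -15, 41, 0], [0, -15, 41, 0], [0, -15, 41, 0], [0, -15, 41, 0]]]'

```text
t: 10.3
tcp_pos: [0.5459, -0.188, 0.1964]
tool_rot: [0.409, 0.578, -0.409, 0.576]
force: [1.6, -0.2, -1.7]
finger_gap: 0.617
```

Call:
arm_command --series '[[[0, -15, 41, 0], [0, -15, 41, 0], [0, -8, 20, 0], [0, 0, 0, 0], [0, 0, 0, 0]]]'

```text
t: 10.8
tcp_pos: [0.5443, -0.2945, 0.1967]
tool_rot: [0.409, 0.578, -0.408, 0.575]
force: [0.5, 0.8, -2.0]
finger_gap: 0.614
```

Call:
arm_command --series '[[[10, -3, 2, 0], [30, 0, 1, 0], [25, 0, 0, 0], [12, 0, 0, 0], [5, 0, 0, 0], [3, 0, 0, 0], [2, 0, 0, 0], [0, 0, 0, 0]]]'

```text
t: 11.6
tcp_pos: [0.5439, -0.2996, 0.1121]
tool_rot: [0.408, 0.577, -0.409, 0.578]
force: [0.0, -0.2, -1.7]
finger_gap: 0.613
```

Call:
arm_command --series '[[[3, -1, 0, 0], [3, 0, 0, 0], [2, 0, 0, 0], [2, 0, 0, 0], [0, 0, 0, 0]]]'

```text
t: 12.1
tcp_pos: [0.5424, -0.2989, 0.1013]
tool_rot: [0.409, 0.577, -0.408, 0.577]
force: [0.1, 3.8, -1.0]
finger_gap: 0.615
```

Call:
arm_command --series '[[[0, 0, -2, 0], [1, 0, 0, 0], [1, 0, 0, 0], [0, 0, 0, 0]]]'

```text
t: 12.5
tcp_pos: [0.5419, -0.298, 0.0998]
tool_rot: [0.409, 0.577, -0.409, 0.577]
force: [-0.1, 0.7, 3.9]
finger_gap: 0.614
```

Seated: the height matches (TCP at about 0.100) and the upward reaction is clean. Letting go.

Call:
arm_command --series '[[[0, 0, 0, 0], [0, 0, 0, 0], [0, 0, 0, 0], [0, 0, 0, 0], [0, 0, 0, 0], [0, 0, 0, 0]]]' --jaw 95

```text
t: 13.1
tcp_pos: [0.5418, -0.2979, 0.0992]
tool_rot: [0.409, 0.577, -0.409, 0.577]
force: [-0.5, 0.7, 0.5]
finger_gap: 0.947
```

Call:
arm_command --series '[[[-5, 0, 0, 0], [-20, 0, 0, 0], [-30, 0, 0, 0], [-40, 0, 0, 0], [-20, 0, 0, 0], [0, 0, 0, 0], [0, 0, 0, 0]]]'

```text
t: 13.8
tcp_pos: [0.5417, -0.2977, 0.2146]
tool_rot: [0.409, 0.577, -0.409, 0.577]
force: [-0.1, 0.5, -0.0]
finger_gap: 0.946
```

```bash
python3 - <<'E'
from h import *
s,a=shot('wrist','w5.png');s2,b=shot('side','side4.png');print(s['force'],s['tcp_pos'],s['tool_rot'])
o=np.zeros((420,800,3),np.uint8);o[:,:560]=a[:,:,::-1];o[:,560:]=cv2.resize(b[70:210,285:365,::-1],(240,420))
cv2.imwrite('pics/c5.png',o)
P,E=ext('wrist',s);f=210/np.tan(np.radians(P['fovy'])/2)
c=np.linalg.inv(E)@np.r_[.540,-.2995,.139,1];x=c[:2]/c[2];print(x*(1+P['k1']*x@x)*f+[P['cx'],P['cy']])
E
```

```text
[-0.12507196  0.47696417 -0.00072415] [ 0.54165587 -0.2976874   0.21457077] [ 0.40852756  0.57696732 -0.40855135  0.57732118]
[277.92343022 218.52438478]
```

View pics/c5.png

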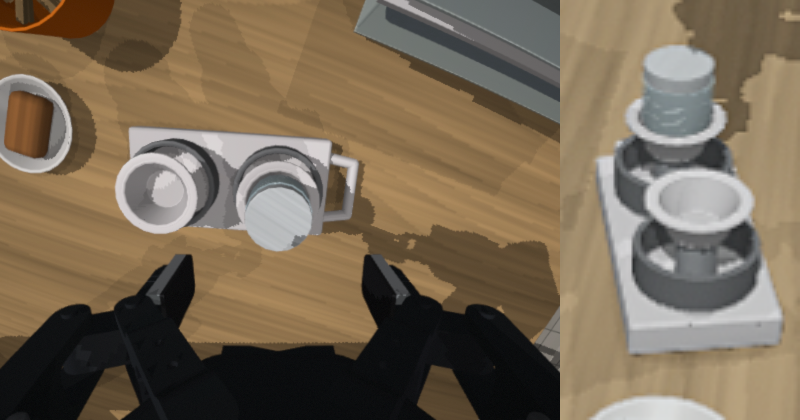

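The jar stands upright in the raised seat beside the loop, its lid centre at (278,218), exactly as predicted. I'll shut the fingers and press the lid.

Call:
arm_command --series '[[[0, -2, 1, 0], [0, 0, 0, 0], [0, 0, 0, 0], [0, 0, 0, 0], [0, 0, 0, 0], [0, 0, 0, 0], [0, 0, 0, 0], [20, 0, 0, 0], [25, 0, 0, 0], [15, 0, 0, 0]]]' --jaw 0

```text
t: 14.9
tcp_pos: [0.5397, -0.2989, 0.1529]
tool_rot: [0.409, 0.578, -0.409, 0.577]
force: [1.1, 0.6, 0.6]
finger_gap: 0.002
```

Call:
arm_command --series '[[[5, 0, 0, 0], [4, 0, 0, 0], [3, 0, 0, 0], [3, 0, 0, 0], [3, 0, 0, 0], [3, 0, 0, 0], [0, 0, 0, 0]]]'

```text
t: 15.6
tcp_pos: [0.5408, -0.2999, 0.1343]
tool_rot: [0.409, 0.576, -0.409, 0.578]
force: [0.8, 0.4, 3.4]
finger_gap: 0.0
```

Call:
arm_command --series '[[[4, 0, 0, 0], [4, 0, 0, 0], [4, 0, 0, 0], [4, 0, 0, 0], [3, 0, 0, 0], [3, 0, 0, 0], [2, 0, 0, 0], [0, 0, 0, 0]]]'

```text
t: 16.4
tcp_pos: [0.5409, -0.2999, 0.1105]
tool_rot: [0.408, 0.576, -0.409, 0.578]
force: [-0.4, 0.4, 5.3]
finger_gap: -0.001
```

Call:
arm_command --series '[[[2, 0, 0, 0], [2, 0, 0, 0], [1, 0, 0, 0], [1, 0, 0, 0], [0, 0, 0, 0], [0, 0, 0, 0]]]'

```text
t: 17.0
tcp_pos: [0.541, -0.3, 0.1051]
tool_rot: [0.408, 0.576, -0.409, 0.578]
force: [-0.8, 1.7, 8.8]
finger_gap: 0.0
```

Call:
arm_command --series '[[[1, 0, 0, 0], [1, 0, 0, 0], [0, 0, 0, 0], [0, 0, 0, 0]]]'

```text
t: 17.4
tcp_pos: [0.5415, -0.3004, 0.105]
tool_rot: [0.408, 0.576, -0.409, 0.579]
force: [-3.0, 1.3, 17.1]
finger_gap: -0.004
```

Stop reached at 0.105, as expected. I release gently, then feel the height again.

Call:
arm_command --series '[[[-2, 0, 0, 0], [-3, 0, 0, 0], [-4, 0, 0, 0], [-5, 0, 0, 0], [-10, 0, 0, 0], [-20, 0, 0, 0], [-25, 0, 0, 0], [0, 0, 0, 0], [0, 0, 0, 0], [0, 0, 0, 0]]]'

```text
t: 18.4
tcp_pos: [0.5394, -0.2988, 0.1692]
tool_rot: [0.409, 0.578, -0.408, 0.576]
force: [0.2, 0.0, 0.1]
finger_gap: -0.001
```

Call:
arm_command --series '[[[25, 0, 0, 0], [15, 0, 0, 0], [5, 0, 0, 0], [3, 0, 0, 0], [0, 0, 0, 0]]]'

```text
t: 18.9
tcp_pos: [0.5402, -0.2994, 0.1219]
tool_rot: [0.409, 0.577, -0.409, 0.577]
force: [-1.0, 0.0, -0.7]
finger_gap: -0.002
```

```bash
python3 - <<'E'
from h import *
s=status.sense();print(s['tcp_pos'],s['force'])
b=snapshot('side');cv2.imwrite('pics/c6.png',cv2.resize(b[70:210,265:405,::-1],(560,560)))
E
```

```text
[ 0.54015849 -0.29938866  0.12185719] [-1.01258933  0.03117615 -0.70454494]
```

View pics/c6.png

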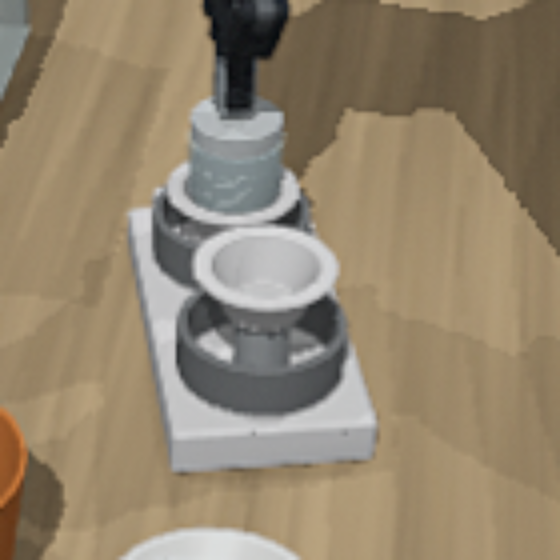

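The hand came down to 0.122 with no contact, so the lid is well below its UP height of 0.139. The picture shows the loop seat locked down with the jar upright in it. I retreat and hand in.

Call:
arm_command --series '[[[-20, 0, 0, 0], [-30, 0, 0, 0], [-40, 0, 0, 0], [-20, 0, 0, 0], [0, 0, 0, 0], [0, 0, 0, 0], [0, 0, 0, 0]]]'

```text
t: 19.65
tcp_pos: [0.5395, -0.2988, 0.2311]
tool_rot: [0.409, 0.578, -0.408, 0.576]
force: [-0.7, -0.0, 0.2]
finger_gap: -0.005
```

```bash
python3 - <<'E'
from h import *
from station import ticket
s=status.sense();print(s['t'],s['tcp_pos'],s['force']);print(ticket.sign_off())
E
```

```text
19.65 [ 0.53946486 -0.29879473  0.23111253] [-0.7129693  -0.00320401  0.2389752 ]
the job is handed in; nothing more can be done
None
```

The middle-sized jar is put away in the cup beside the carrying loop, with the seat locked down, and the job is handed in at 19.65 s.

- **What I did:** That cup's seat had been left locked down, so I pressed its flange to the stop once and it came up. I then nested the jar in the seat, let go, and pressed the lid to the stop (TCP at 105 mm, 17 N).
- **Last checks:** After release, the hand went down to 122 mm without touching the lid. The lid would be at 139 mm with the seat up and at 118 mm locked. I stopped about 4 mm short of touching it at the locked height. The side picture shows the seat down and the jar upright. The hand then withdrew to 231 mm with no contact force.
- **Disagreements:** Top and wrist camera positions differed by about 3 mm for both the cup and the jar. I used the wrist values. The foot brushed the cone with about 4 N sideways while going in, and I corrected that by 2 mm. I never touched the tub or the dish.

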